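# Put the bead towers away in tins that still have room

### The arm

A 6-joint arm with a two-finger parallel gripper is mounted at the origin on the work surface. World frame = base frame: x ahead of the robot, y to its left, z up, the work surface at z = 0. Lengths are in m, angles in rad, forces in N, time in s.
With the tool pointing down it reaches from about 0.375 to 0.925 m from the base axis. Payload 5.7 kg.
Tool frame: the origin (TCP) lies between the finger pads; the fingertips stand 8 mm ahead of it and the grasp point (between the pads) lies 11 mm behind it; z points along the fingers, y is the direction in which the jaws open and shut (so a half turn about z gives the same grasp; the last joint's range is limited). The gripper opens to 88 mm and grips with 3 to 60 N. Pads are 20 mm wide; open, the fingers measure 115 mm over their backs; the gripper's body (75 mm by 178 mm) begins 61 mm behind the grasp point.
Start: joints at [1.043, 0.359, 1.51, -0, 1.272, -0.115], TCP at [0.241, 0.55, 0.231] pointing down, gripper open.
Joint ranges: [-2.97, 2.97], [-1.01, 2.36], [0.21, 2.38], [-0.96, 4.11], [0.2, 2.71], [-2.98, 2.98]. Speed limits (rad/s): [2.39, 2.39, 3.14, 3.14, 3.14, 3.14].

### API

Orientations are given as [roll, pitch, yaw] about the fixed x, y, z axes, in that order (R = Rz(yaw) Ry(pitch) Rx(roll)).
In Python, from workcell import sensors, viewer, job gives the robot as it stands. The module is installed in compiled form; this text tells all that it offers.
- The arm moves only by the shell command python3 -m inch 'ROWS' [FORCE]. ROWS is JSON, a list of rows, each a list of 7 numbers: the shift along the tool's x, y, z in mm, then the turn, a rotation vector about the tool's x, y, z in rad, then the opening, from -1 (shut) to 1 (fully open), so that 0 is half open. In form: [[x, y, z, wx, wy, wz, grip], ...]. A call has 1 to 5 rows; each row is the pose to reach, as a shift and turn from the pose measured when the call began, along the tool's axes at that moment; what a row does not reach only later rows make up. A row lasts 1/12 s, in which the tool goes at most 41.7 mm and 7.16 degrees, less where a joint would pass 70% of its speed; a pose out of reach is approached as far as the arm can. A call with a gripper value outside its range is refused whole. The fingers move at their own pace and stop on an object; FORCE is the grip in N (left out, the last holds). Time passes only in rows, so rows that repeat a pose let the fingers close. It gives the time, the measured TCP pose, the force and the opening at its end, in the units of the state.
- sensors.get_obs(): the state, without advancing time (a new reading comes with each control period).
- viewer.grab_frame(name): name is "side" or "top"; returns a dict with "img" (480x640x3 uint8, red, green, blue), "mtx" (3x3 intrinsics, pixels), "R" (3x3) and "t" (3): a world point X has camera coordinates R X + t. Camera axes: x right, y down, z forward; pixel columns grow to the right and rows downward; lengths in m; the calibration is good to about 2 mm. A picture is of the moment at which its call begins. There is no depth.
- job.job_done(): hands the job in, once; it reports no verdict.
Trained networks look in a picture, given as the dict that the camera call returned (one of the last four; its "shot" number tells which), for a name from the list of things; names that differ only in an ending like _2 or _b are one class to them, and where a whole thing is asked for, a point or a joint stands for the part that bears it (a point fixed in the world has none). Each returns a list of dicts, best first, with "conf" (0 to 1); they miss things now and then, are a little off and sometimes report something else, mostly with a low value. They report only what shows in the picture. A call takes as long as a camera call.
- viewer.spot_in(picture, thing): "rect" ([centre column, centre row, width, height] in pixels, round what is visible of it).
- viewer.outline_of(picture, thing): "mask" (480x640 bool, what is visible of it) and "rect" ([centre column, centre row, width, height] in pixels, round what is visible of it).
The state is a dict: "time_s": time; "joints": joint angles; "joint_velocities": joint speeds; "effort": joint torques, N m; "ee_pos": TCP position; "orientation": TCP orientation; "wrist_force": force on the tool from outside, world axes, zero at the start; "moment": the same for the moment, N m; "grip_width": opening from 0.0 (shut) to 1.0 (fully open).
Only numpy, scipy, OpenCV 4.12 (cv2) and the standard library are available. Lean on these libraries where they do the work, as an engineer would, in place of code of your own. Each camera call takes 0.05 s, during which the arm holds its last target.

### The job

Closing time at the bead stall: put the two towers of bead jars away upright in the storage tins, one to a tin, each in a tin with enough room below for its deep lid to go on, that is, with no more than the cap and the top jar standing above the rim. You cannot tell how full a tin is, so lower each tower gently until you feel it touch and only then let go; if it stands too high, lift it out and try another tin. Do not drop the towers or press them down, keep the tins standing where they are, and leave the bangle, the bowl and the gift box alone.

Things in the scene. Friction and masses are not known exactly. Their poses are not given: they have to be found in the camera images.
- tin_yellow: mustard yellow tin, opaque, loose, open on top: a can 76 mm across, 124 mm high, 70 mm across inside, 0.4 kg. Holds 0.4 kg of stock under a level dark foam pad (gives 1 mm per 2 N, 4 mm in all). In two of the tins, no telling which, the pad lies 14 to 38 mm above the tin's underside; in the third, too full, 57 to 81 mm. Origin: centre of its underside; z up its axis
- tin_green: sage green tin, opaque, loose, open on top: a can 76 mm across, 124 mm high, 70 mm across inside, 0.4 kg. Holds 0.4 kg of stock under a level dark foam pad (gives 1 mm per 2 N, 4 mm in all). In two of the tins, no telling which, the pad lies 14 to 38 mm above the tin's underside; in the third, too full, 57 to 81 mm. Origin: centre of its underside; z up its axis
- tin_lilac: lilac tin, opaque, loose, open on top: a can 76 mm across, 124 mm high, 70 mm across inside, 0.4 kg. Holds 0.4 kg of stock under a level dark foam pad (gives 1 mm per 2 N, 4 mm in all). In two of the tins, no telling which, the pad lies 14 to 38 mm above the tin's underside; in the third, too full, 57 to 81 mm. Origin: centre of its underside; z up its axis
- tower_warm: tower of three screw-together bead jars in red, yellow and orange colours with a white cap on top: one rigid upright cylinder 36 mm across and 150 mm high (jars 42 mm each, cap the top 24 mm), 0.15 to 0.3 kg, standing on the white riser. Origin: centre of its underside; z up its axis
- tower_cool: tower of three screw-together bead jars in blue, turquoise and green colours with a white cap on top: one rigid upright cylinder 36 mm across and 150 mm high (jars 42 mm each, cap the top 24 mm), 0.15 to 0.3 kg, standing on the white riser. Origin: centre of its underside; z up its axis
- riser: low white display board, fixed, 90 mm (x) by 240 mm (y) by 15 mm high, on which the towers and the bangle stand. Origin: centre of its underside
- bangle: brass bangle lying flat on the riser between the towers, 68 mm across, 12 mm high. Bystander. Origin: centre of its underside
- bowl: blue ceramic bowl, 110 mm across the rim, 55 mm high. Bystander. Origin: centre of its underside
- gift_box: closed gift box with a pink lid, 98 by 98 by 40 mm. Bystander. Origin: centre of its underside
- board: flat wooden board, fixed, 150 mm (x) by 420 mm (y) by 10 mm high, on which the three tins stand in a row. Origin: centre of its underside

How it is judged:
At the end, for the whole second after the job is handed in: Each tower stands in its own tin, let go and at rest, upright within 0.15 rad, within 25 mm of the tin's axis, its underside less than 46 mm above the tin's (at most 72 mm of it above the rim); all tins upright within 0.05 rad and within 40 mm of their start (((horizontal distance between tower_warm and tin_yellow below 0.025 m and z of tower_warm in the frame of tin_yellow between 0.004 and 0.046 m) or (horizontal distance between tower_warm and tin_green below 0.025 m and z of tower_warm in the frame of tin_green between 0.004 and 0.046 m) or (horizontal distance between tower_warm and tin_lilac below 0.025 m and z of tower_warm in the frame of tin_lilac between 0.004 and 0.046 m)) and angle between each of tower_warm, tower_cool's own z axis and vertical below 0.15 rad and linear speed of each of tower_warm, tower_cool below 0.03 m/s and ((horizontal distance between tower_cool and tin_yellow below 0.025 m and z of tower_cool in the frame of tin_yellow between 0.004 and 0.046 m) or (horizontal distance between tower_cool and tin_green below 0.025 m and z of tower_cool in the frame of tin_green between 0.004 and 0.046 m) or (horizontal distance between tower_cool and tin_lilac below 0.025 m and z of tower_cool in the frame of tin_lilac between 0.004 and 0.046 m)) and horizontal distance between tower_warm and tower_cool above 0.08 m and angle between each of tin_yellow, tin_green, tin_lilac's own z axis and vertical below 0.05 rad and distance of each of tin_yellow, tin_green, tin_lilac from where it was at the start of the episode below 0.04 m); the robot touches nothing.
It fails at once if a tin, or what is in it, is pressed down with more than about 15 N (load between a tin and the board under it above 28 N, weights included) (contact force between any of tin_yellow, tin_green, tin_lilac and board above 28 N).
It fails at once if a jar tower is let go and drops (faster than 0.3 m/s with no finger on it) ((contact force between the fingers and tower_warm below 0.3 N and linear speed of tower_warm above 0.3 m/s) or (contact force between the fingers and tower_cool below 0.3 N and linear speed of tower_cool above 0.3 m/s)).
It fails at once if a jar tower is tipped by more than 0.6 rad (angle between any of tower_warm, tower_cool's own z axis and vertical above 0.6 rad).
It fails at once if a tin is tipped by more than 0.25 rad or shifted by more than 40 mm (angle between any of tin_yellow, tin_green, tin_lilac's own z axis and vertical above 0.25 rad or distance of any of tin_yellow, tin_green, tin_lilac from where it was at the start of the episode above 0.04 m).
It fails at once if the bangle, the bowl or the gift box is moved by more than 25 mm (distance of any of bangle, bowl, gift_box from where it was at the start of the episode above 0.025 m).
It also fails if it takes over 64 s, if anything falls off the work surface, if the arm or the gripper's body presses on something with over 40 N, if the wrist force passes 120 N, or if a joint passes its speed limit or range.

## Working session

There is one attempt and no reset: what is moved stays moved. The work goes in short steps, Python scripts to look and compute and a shell command to move; the robot and the scene stay as the last step left them, time stands still between calls to the robot, and variables do not carry over. Pictures are saved under pics/ and viewed, and the job is handed in when it is done.

```bash
mkdir -p pics; ls
cat > h.py <<'E'
import numpy as np, cv2
from workcell import sensors, viewer, job
def save(f,n): cv2.imwrite('pics/'+n+'.png', f['img'][:,:,::-1])
def ray(f,u,v):
    K,R,t=map(np.array,(f['mtx'],f['R'],f['t']))
    d=R.T@np.linalg.inv(K)@np.array([u,v,1.]); return -R.T@t,d
def atz(f,u,v,z):
    c,d=ray(f,u,v); return c+d*(z-c[2])/d[2]
def proj(f,X):
    p=np.array(f['R'])@np.array(X)+np.array(f['t']); q=np.array(f['mtx'])@p; return q[:2]/q[2]
E
python3 - <<'E'
from h import *
print(sensors.get_obs())
for n in('side','top'):
    f=viewer.grab_frame(n); save(f,n+'0'); c,d=ray(f,320,240); print(n,c.round(3),d.round(3),f['mtx'][0][0])
    for t in 'tin_yellow tin_green tin_lilac tower_warm tower_cool riser bangle bowl gift_box board'.split():
        r=viewer.outline_of(f,t); print(t,[(round(a['conf'],2),np.round(a['rect']).tolist()) for a in r[:2]])
E
```

```text
pics
{'time_s': 0.0, 'joints': array([ 1.04294699e+00,  3.59518637e-01,  1.51142048e+00, -1.36502125e-05,
        1.27249758e+00, -1.15105274e-01]), 'joint_velocities': array([ 0.00076657,  0.00131989, -0.0002321 ,  0.00038144,  0.00028511,
        0.00049757]), 'effort': array([-8.70094045e-04, -5.15379775e+01, -2.70717573e+01,  6.75602350e-02,
        3.51942040e-02, -1.24378180e-04]), 'ee_pos': array([0.24034785, 0.54902254, 0.22980602]), 'orientation': array([-3.13975932e+00, -1.98836234e-04,  2.72885243e+00]), 'wrist_force': array([ 0.07637564, -0.35894817,  0.14052229]), 'moment': array([ 0.01549465, -0.05218625,  0.01171425]), 'grip_width': 1.0045221182884827}
side [ 0.08  -0.668  0.823] [ 0.42   0.585 -0.694] 595.8973642277608
tin_yellow [(0.73, [342.0, 201.0, 42.0, 74.0])]
tin_green [(0.83, [402.0, 249.0, 50.0, 77.0])]
tin_lilac [(0.7, [294.0, 169.0, 39.0, 69.0])]
tower_warm [(0.71, [245.0, 214.0, 28.0, 71.0])]
tower_cool []
riser [(0.63, [403.0, 249.0, 48.0, 77.0]), (0.56, [276.0, 273.0, 108.0, 99.0])]
bangle [(0.7, [273.0, 262.0, 31.0, 33.0])]
bowl [(0.89, [226.0, 164.0, 52.0, 36.0])]
gift_box [(0.79, [437.0, 366.0, 86.0, 75.0])]
board [(0.81, [354.0, 237.0, 190.0, 140.0])]
top [ 0.428 -0.021  1.401] [ 0.108 -0.017 -0.994] 600.5551222888653
tin_yellow [(0.67, [287.0, 211.0, 39.0, 40.0])]
tin_green [(0.89, [366.0, 208.0, 38.0, 43.0])]
tin_lilac [(0.94, [224.0, 218.0, 44.0, 44.0])]
tower_warm [(0.69, [260.0, 294.0, 24.0, 17.0]), (0.6, [339.0, 290.0, 21.0, 17.0])]
tower_cool [(0.64, [338.0, 292.0, 19.0, 17.0])]
riser [(0.82, [295.0, 292.0, 105.0, 39.0])]
bangle [(0.71, [295.0, 293.0, 33.0, 25.0]), (0.4, [365.0, 208.0, 39.0, 42.0])]
bowl [(0.8, [161.0, 260.0, 51.0, 49.0])]
gift_box [(0.58, [448.0, 255.0, 53.0, 56.0])]
board [(0.92, [292.0, 214.0, 184.0, 76.0])]
```

Run:
```python
from h import *
for n in('side','top'):
    f=viewer.grab_frame(n); im=f['img']
    c=im[120:420,130:500] if n=='side' else im[170:340,120:490]
    cv2.imwrite(f'pics/{n}1.png',cv2.resize(c[:,:,::-1],None,fx=2,fy=2,interpolation=cv2.INTER_CUBIC))
```

```text
(no output)
```

View pics/side1.png

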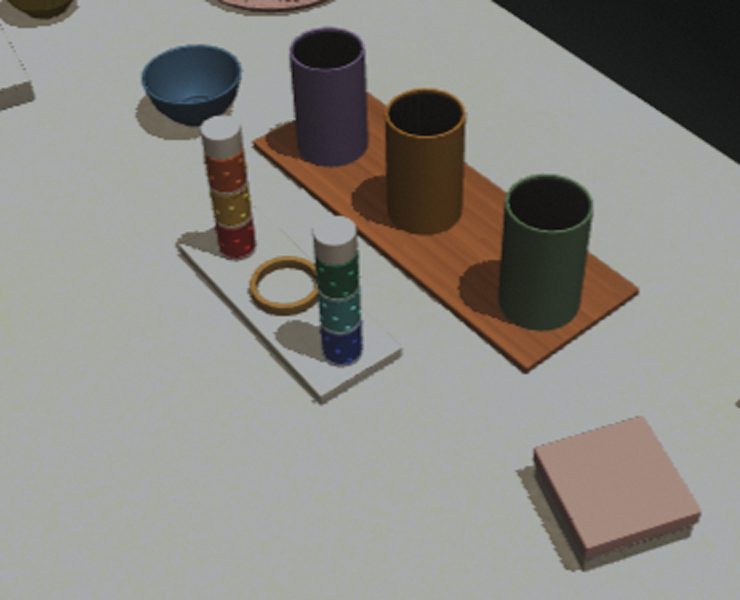

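View pics/top1.png

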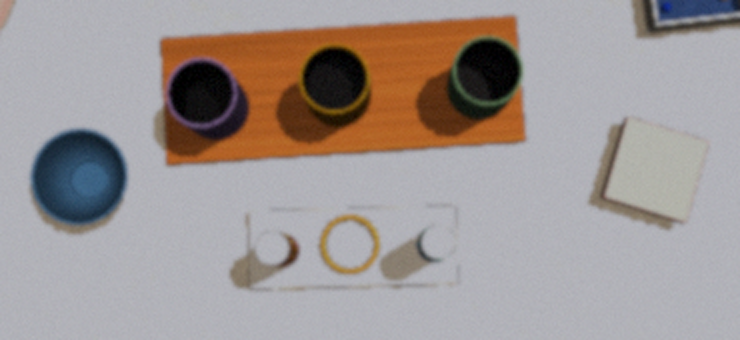

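The side view shows the warm tower (image crop ~(228,190)), the cool tower (~(338,290)), and the lilac, yellow and green tins. In the top view the rims are at about px (221,217), (287,210) and (363,206), and the caps at about (256,294) and (338,291). Next I'll fit positions and overlay them.

```bash
cat > fit.py <<'E'
from h import *
top=viewer.grab_frame('top'); side=viewer.grab_frame('side')
P={'lilac':((221,217),.134),'yellow':((287,210),.134),'green':((363,206),.134),'warm':((256.5,294.5),.165),'cool':((338.5,291.5),.165)}
S={'lilac':((130+328/2,120+49/2)),'yellow':(130+426/2,120+112/2),'green':(130+547/2,120+203/2),'warm':(130+222/2,120+126/2),'cool':(130+335/2,120+227/2)}
for k,((u,v),z) in P.items():
    print(k,atz(top,u,v,z).round(4),atz(side,*S[k],z).round(4))
E
python3 fit.py
python3 - <<'E'
from h import *
from scipy.optimize import minimize
# silhouette fit for towers/tins: outline bbox + mask centroids vs model cylinders
top=viewer.grab_frame('top'); side=viewer.grab_frame('side')
def cylmask(f,x,y,z0,h,r):
    a=np.linspace(0,2*np.pi,60); pts=[proj(f,(x+r*np.cos(t),y+r*np.sin(t),z)) for z in(z0,z0+h) for t in a]
    m=np.zeros((480,640),np.uint8); cv2.fillConvexPoly(m,cv2.convexHull(np.float32(pts)).round().astype(np.int32),1); return m>0
G={'tin_lilac':(.01,.124,.038),'tin_yellow':(.01,.124,.038),'tin_green':(.01,.124,.038),'tower_warm':(.015,.15,.018),'tower_cool':(.015,.15,.018)}
for n,g in G.items():
  for nm,f in(('top',top),('side',side)):
    r=viewer.outline_of(f,n)
    for a in r[:2]:
      m=a['mask']; mm=m.sum(); cy,cx=[q.mean() for q in np.nonzero(m)]
      p=atz(f,cx,cy,g[0]+g[1]/2)
      def cost(q):
        c=cylmask(f,q[0],q[1],*g); return 1-(c&m).sum()/max(1,(c|m).sum())
      o=minimize(cost,p[:2],method='Nelder-Mead',options=dict(initial_simplex=[p[:2]+d for d in np.array([[.01,.01],[-.015,0],[0,-.015]])]))
      print(n,nm,round(a['conf'],2),o.x.round(4),'iou',round(1-o.fun,3))
E
```

```text
lilac [0.6176 0.1673 0.134 ] [0.6209 0.1648 0.134 ]
yellow [0.6307 0.0265 0.134 ] [0.6347 0.0244 0.134 ]
green [ 0.637  -0.1358  0.134 ] [ 0.638 -0.139  0.134]
warm [0.4515 0.0897 0.165 ] [0.4552 0.0888 0.165 ]
cool [ 0.4551 -0.0785  0.165 ] [ 0.459  -0.0793  0.165 ]
tin_lilac top 0.63 [0.6206 0.1689] iou 0.588
tin_lilac side 0.86 [0.6234 0.1699] iou 0.956
tin_yellow top 0.98 [0.6344 0.0276] iou 0.486
tin_yellow side 0.82 [0.6365 0.0262] iou 0.937
tin_green top 0.95 [ 0.6404 -0.1377] iou 0.581
tin_green side 0.88 [ 0.6401 -0.1383] iou 0.962
tower_warm top 0.64 [0.4541 0.0896] iou 0.877
tower_warm side 0.63 [0.4538 0.0893] iou 0.927
tower_cool top 0.53 [ 0.4576 -0.0783] iou 0.888
tower_cool side 0.77 [ 0.4583 -0.082 ] iou 0.887
```

```bash
cat > go.py <<'E'
from h import *
import sys
from scipy.spatial.transform import Rotation as Ro
o=sensors.get_obs(); p=o['ee_pos']; R=Ro.from_euler('xyz',o['orientation'])
x,y,z=map(float,sys.argv[1:4]); T=Ro.from_euler('xyz',[np.pi,0,np.pi])
print('t',round(o['time_s'],2),'p',p.round(4),'rpy',o['orientation'].round(3),'F',o['wrist_force'].round(2),'g',round(o['grip_width'],3))
print('shift mm',(R.inv().apply(np.array([x,y,z])-p)*1000).round(1),'rot',(R.inv()*T).as_rotvec().round(3))
E
python3 go.py .454 .0893 .23
```

```text
t 1.9 p [0.2407 0.5496 0.2306] rpy [-3.141 -0.     2.729] F [ 0.21 -0.21 -0.23] g 0.998
shift mm [-380.  -336.     0.7] rot [-0.    -0.    -0.413]
```

```bash
python3 -m inch '[[-30,-26,0,0,0,-0.08,1],[-60,-53,0,0,0,-0.165,1],[-90,-80,0,0,0,-0.25,1],[-120,-106,0,0,0,-0.33,1],[-150,-133,0,0,0,-0.413,1]]'; python3 go.py .454 .0893 .23
```

```text
time_s: 2.32
ee_pos: [0.3251, 0.3661, 0.2307]
orientation: [3.141, 0.0, -3.137]
wrist_force: [1.4, -0.5, 0.3]
grip_width: 0.999
t 2.32 p [0.3251 0.3661 0.2307] rpy [ 3.141  0.    -3.137] F [ 1.4 -0.5  0.3] g 0.999
shift mm [-127.5 -277.5    0.7] rot [0.    0.    0.005]
```

```bash
python3 -m inch '[[-16,-35,0,0,0,0,1],[-32,-70,0,0,0,0,1],[-48,-105,0,0,0,0,1],[-64,-139,0,0,0,0,1],[-80,-174,0,0,0,0,1]]'; python3 go.py .454 .0893 .23
```

```text
time_s: 2.73
ee_pos: [0.4065, 0.1909, 0.2311]
orientation: [3.141, 0.001, -3.136]
wrist_force: [-0.0, 0.7, 0.4]
grip_width: 0.999
t 2.73 p [0.4065 0.1909 0.2311] rpy [ 3.141e+00  1.000e-03 -3.136e+00] F [-0.02  0.67  0.36] g 0.999
shift mm [ -46.9 -101.8    1.1] rot [0.001 0.001 0.005]
```

```bash
python3 -m inch '[[-15,-33,0,0,0,0,1],[-30,-65,0,0,0,0,1],[-40,-85,0,0,0,0,1],[-46,-100,0,0,0,0,1],[-47,-102,0,0,0,0,1]]'; python3 go.py .454 .0893 .23
```

```text
time_s: 3.15
ee_pos: [0.4555, 0.0867, 0.2313]
orientation: [-3.141, 0.002, -3.139]
wrist_force: [1.2, 0.5, 1.2]
grip_width: 1.0
t 3.15 p [0.4555 0.0867 0.2313] rpy [-3.141e+00  2.000e-03 -3.139e+00] F [1.22 0.53 1.22] g 1.0
shift mm [1.5 2.6 1.3] rot [-0.     0.002  0.002]
```

Now I'll descend to z=0.140 and look before closing.

```bash
python3 -m inch '[[1,2.5,20,0,0,0,1],[1,2.5,45,0,0,0,1],[1,2.5,70,0,0,0,1],[1,2.5,85,0,0,0,1],[1,2.5,91,0,0,0,1]]'; python3 go.py .454 .0893 .14
python3 - <<'E'
from h import *
for n,s in(('side',(120,320,170,340)),('top',(240,340,190,320))):
    f=viewer.grab_frame(n); c=f['img'][s[0]:s[1],s[2]:s[3]]
    cv2.imwrite(f'pics/{n}2.png',cv2.resize(c[:,:,::-1],None,fx=3,fy=3,interpolation=cv2.INTER_CUBIC))
E
```

```text
time_s: 3.57
ee_pos: [0.4526, 0.0898, 0.1383]
orientation: [-3.141, -0.002, -3.139]
wrist_force: [0.5, -0.8, 0.8]
grip_width: 1.004
t 3.57 p [0.4526 0.0898 0.1383] rpy [-3.141e+00 -2.000e-03 -3.139e+00] F [ 0.49 -0.81  0.76] g 1.004
shift mm [-1.4 -0.5 -1.8] rot [-0.    -0.002  0.003]
```

View pics/side2.png

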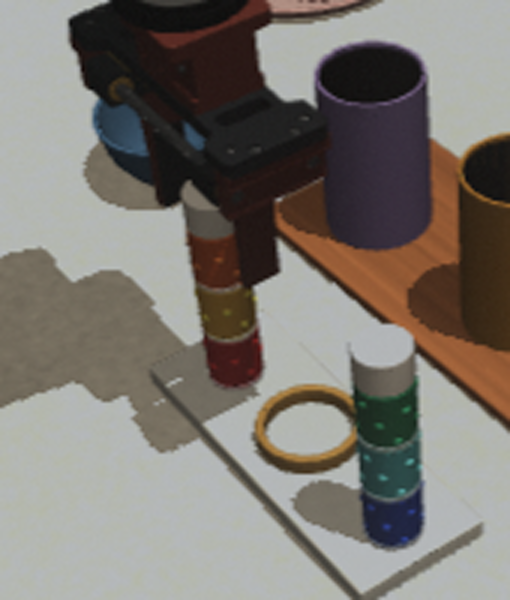

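View pics/top2.png

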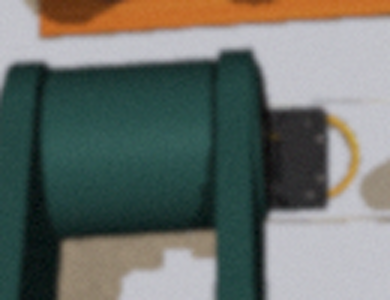

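The tower's cap (crop ~(210,205)) sits between the fingers. Closing.

```bash
python3 -m inch '[[-1,0,0,0,0,0,0.4],[-1,0,0,0,0,0,0],[-1,0,0,0,0,0,-0.1],[-1,0,0,0,0,0,-0.2],[-1,0,0,0,0,0,-1]]' 25; python3 -m inch '[[0,0,0,0,0,0,-1],[0,0,0,0,0,0,-1],[0,0,0,0,0,0,-1]]' 25;  python3 go.py .454 .0893 .14
```

```text
time_s: 4.08
ee_pos: [0.4551, 0.0898, 0.1401]
orientation: [-3.141, 0.001, -3.139]
wrist_force: [-0.2, 0.3, 0.3]
grip_width: 0.661
time_s: 4.33
ee_pos: [0.4552, 0.0898, 0.1403]
orientation: [-3.141, 0.002, -3.139]
wrist_force: [-0.1, 0.5, -0.4]
grip_width: 0.43
t 4.33 p [0.4552 0.0898 0.1403] rpy [-3.141e+00  2.000e-03 -3.139e+00] F [-0.11  0.54 -0.43] g 0.43
shift mm [ 1.2 -0.5  0.3] rot [-0.     0.002  0.003]
```

```bash
python3 -m inch '[[0,0,0,0,0,0,-1],[0,0,0,0,0,0,-1],[0,0,0,0,0,0,-1],[0,0,0,0,0,0,-1]]' 25;  python3 go.py .454 .0893 .14
```

```text
time_s: 4.67
ee_pos: [0.4552, 0.0898, 0.1402]
orientation: [-3.142, 0.001, -3.139]
wrist_force: [0.3, -0.3, -0.4]
grip_width: 0.403
t 4.67 p [0.4552 0.0898 0.1402] rpy [-3.142e+00  1.000e-03 -3.139e+00] F [ 0.27 -0.3  -0.37] g 0.403
shift mm [ 1.2 -0.5  0.2] rot [-0.     0.001  0.003]
```

```bash
python3 -m inch '[[0,0,-8,0,0,0,-1],[0,0,-22,0,0,0,-1],[0,0,-40,0,0,0,-1],[0,0,-60,0,0,0,-1],[0,0,-80,0,0,0,-1]]'; python3 -m inch '[[0,0,-20,0,0,0,-1],[0,0,-40,0,0,0,-1],[0,0,-60,0,0,0,-1],[0,0,-75,0,0,0,-1],[0,0,-83,0,0,0,-1]]'; python3 go.py .621 .168 .305
```

```text
time_s: 5.08
ee_pos: [0.4543, 0.0897, 0.2212]
orientation: [-3.141, 0.0, -3.139]
wrist_force: [0.0, 0.5, -2.3]
grip_width: 0.406
time_s: 5.5
ee_pos: [0.4548, 0.0898, 0.3064]
orientation: [-3.142, 0.003, -3.139]
wrist_force: [-0.5, -0.9, -1.9]
grip_width: 0.407
t 5.5 p [0.4548 0.0898 0.3064] rpy [-3.142e+00  3.000e-03 -3.139e+00] F [-0.54 -0.91 -1.88] g 0.407
shift mm [-166.4   77.8    1.9] rot [-0.     0.003  0.003]
```

```bash
python3 -m inch '[[-12,6,0,0,0,0,-1],[-32,15,0,0,0,0,-1],[-54,25,0,0,0,0,-1],[-76,36,0,0,0,0,-1],[-98,46,0,0,0,0,-1]]'; python3 -m inch '[[-22,10,0,0,0,0,-1],[-42,19,0,0,0,0,-1],[-56,26,0,0,0,0,-1],[-64,30,0,0,0,0,-1],[-66,31,0,0,0,0,-1]]'; python3 -m inch '[[0,0,0,0,0,0,-1]]'; python3 go.py .621 .168 .305
python3 - <<'E'
from h import *
for n,s in(('side',(70,240,200,400)),):
    f=viewer.grab_frame(n); c=f['img'][s[0]:s[1],s[2]:s[3]]
    cv2.imwrite(f'pics/{n}3.png',cv2.resize(c[:,:,::-1],None,fx=3,fy=3,interpolation=cv2.INTER_CUBIC))
E
```

```text
time_s: 5.92
ee_pos: [0.553, 0.1365, 0.3062]
orientation: [-3.141, 0.001, -3.139]
wrist_force: [1.0, 0.4, -3.7]
grip_width: 0.403
time_s: 6.33
ee_pos: [0.6195, 0.1682, 0.3053]
orientation: [-3.141, 0.0, -3.139]
wrist_force: [0.5, -0.0, -2.4]
grip_width: 0.406
time_s: 6.42
ee_pos: [0.6191, 0.1681, 0.3048]
orientation: [-3.141, -0.001, -3.138]
wrist_force: [-0.4, 0.0, -3.2]
grip_width: 0.401
t 6.42 p [0.6191 0.1681 0.3048] rpy [-3.141e+00 -1.000e-03 -3.138e+00] F [-0.4   0.04 -3.23] g 0.401
shift mm [-1.9 -0.1 -0.2] rot [-0.001 -0.001  0.003]
```

View pics/side3.png

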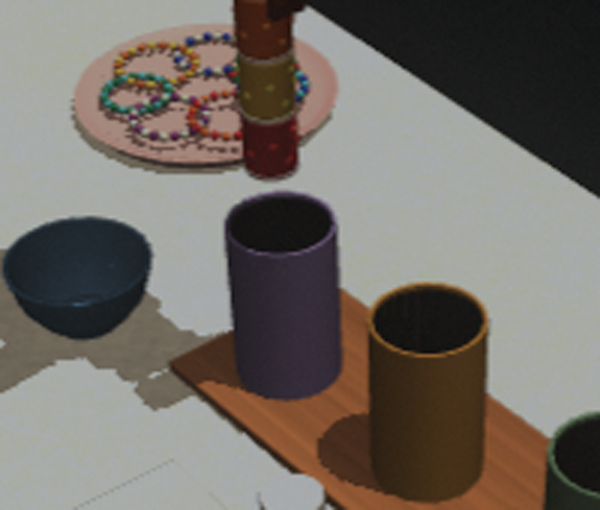

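Run:
```python
from h import *
f=viewer.grab_frame('side')
print(atz(f,200+271/3,70+168/3,.180), proj(f,(.6195,.168,.180)))
print(atz(f,200+281/3,70+223/3,.134))
```

```text
[0.61481453 0.16448876 0.18      ] [291.28446815 124.38263144]
[0.62072706 0.16565506 0.134     ]
```

```bash
python3 -m inch '[[-3,2,10,0,0,0,-1],[-4,2,30,0,0,0,-1],[-4,2,55,0,0,0,-1],[-4,2,73,0,0,0,-1],[-4,2,80,0,0,0,-1]]' 20; python3 -m inch '[[0,0,1,0,0,0,-1],[0,0,2,0,0,0,-1]]'; python3 go.py .623 .170 .190
```

```text
time_s: 6.93
ee_pos: [0.6196, 0.1691, 0.2213]
orientation: [-3.14, -0.007, -3.139]
wrist_force: [-0.6, 0.1, -2.7]
grip_width: 0.406
time_s: 7.1
ee_pos: [0.6187, 0.1689, 0.2188]
orientation: [-3.14, -0.009, -3.139]
wrist_force: [0.1, -1.1, -1.9]
grip_width: 0.41
t 7.1 p [0.6187 0.1689 0.2188] rpy [-3.14  -0.009 -3.139] F [ 0.09 -1.12 -1.89] g 0.41
shift mm [-4.5  1.2 28.7] rot [-0.002 -0.009  0.003]
```

```bash
python3 -m inch '[[-2,0,2,0,-0.009,0,-1],[-4,0,4,0,-0.009,0,-1],[-4,0,5,0,-0.009,0,-1]]'; python3 go.py .622 .169 .190;python3 -m inch '[[0,0,2,0,0,0,-1],[0,0,4,0,0,0,-1]]'; python3 go.py .622 .169 .190
```

```text
time_s: 7.35
ee_pos: [0.6236, 0.1689, 0.2147]
orientation: [-3.14, 0.003, -3.139]
wrist_force: [0.2, -0.1, -2.9]
grip_width: 0.407
t 7.35 p [0.6236 0.1689 0.2147] rpy [-3.140e+00  3.000e-03 -3.139e+00] F [ 0.18 -0.08 -2.92] g 0.407
shift mm [ 1.7  0.1 24.7] rot [-0.002  0.003  0.002]
time_s: 7.52
ee_pos: [0.6243, 0.169, 0.2113]
orientation: [-3.14, 0.004, -3.139]
wrist_force: [0.3, 0.3, -1.2]
grip_width: 0.407
t 7.52 p [0.6243 0.169  0.2113] rpy [-3.14   0.004 -3.139] F [ 0.26  0.26 -1.16] g 0.407
shift mm [ 2.4  0.  21.3] rot [-0.002  0.004  0.003]
```

```bash
for i in 1; do python3 -m inch '[[1,0,2,0,0.003,0,-1],[2,0,4,0,0.003,0,-1]]'; done; python3 -m inch '[[0,0,0.5,0,0,0,-1]]'; python3 go.py .622 .169 .190
```

```text
time_s: 7.68
ee_pos: [0.6225, 0.169, 0.2074]
orientation: [-3.14, 0.002, -3.139]
wrist_force: [-0.2, -1.5, -1.3]
grip_width: 0.405
time_s: 7.77
ee_pos: [0.6221, 0.169, 0.2064]
orientation: [-3.14, 0.001, -3.139]
wrist_force: [-0.4, 0.6, -3.2]
grip_width: 0.408
t 7.77 p [0.6221 0.169  0.2064] rpy [-3.140e+00  1.000e-03 -3.139e+00] F [-0.41  0.55 -3.24] g 0.408
shift mm [ 0.1  0.  16.4] rot [-0.001  0.001  0.002]
```

No contact yet; continuing in the same slow steps.

```bash
python3 -m inch '[[0,0,2,0,0,0,-1],[0,0,4,0,0,0,-1]]'
```

```text
time_s: 7.93
ee_pos: [0.622, 0.169, 0.2022]
orientation: [-3.14, 0.001, -3.139]
wrist_force: [-0.4, 0.2, -2.5]
grip_width: 0.409
```

```bash
python3 -m inch '[[0,0,2,0,0,0,-1],[0,0,4,0,0,0,-1]]'
```

```text
time_s: 8.1
ee_pos: [0.622, 0.169, 0.1979]
orientation: [-3.14, 0.0, -3.139]
wrist_force: [-0.2, -0.0, -2.9]
grip_width: 0.406
```

```bash
python3 -m inch '[[0,0,2,0,0,0,-1],[0,0,4,0,0,0,-1]]'
```

```text
time_s: 8.27
ee_pos: [0.6219, 0.169, 0.1937]
orientation: [-3.14, 0.0, -3.139]
wrist_force: [0.7, 0.5, -2.1]
grip_width: 0.405
```

```bash
python3 -m inch '[[0,0,2,0,0,0,-1],[0,0,4,0,0,0,-1]]'; python3 go.py .622 .169 .180
```

```text
time_s: 8.43
ee_pos: [0.6219, 0.169, 0.1894]
orientation: [-3.14, 0.0, -3.139]
wrist_force: [-0.2, -0.2, -3.0]
grip_width: 0.401
t 8.43 p [0.6219 0.169  0.1894] rpy [-3.14   0.    -3.139] F [-0.15 -0.17 -2.98] g 0.401
shift mm [-0.1  0.1  9.4] rot [-0.002  0.     0.003]
```

Passed the too-full range, so lilac has room.

```bash
python3 -m inch '[[0,0,3,0,0,0,-1],[0,0,6,0,0,0,-1],[0,0,9,0,0,0,-1],[0,0,11,0,0,0,-1]]'
```

```text
time_s: 8.77
ee_pos: [0.6217, 0.1689, 0.1778]
orientation: [-3.14, -0.0, -3.139]
wrist_force: [0.1, -0.3, -2.6]
grip_width: 0.406
```

```bash
python3 -m inch '[[0,0,2,0,0,0,-1],[0,0,3.5,0,0,0,-1]]'
```

```text
time_s: 8.93
ee_pos: [0.6215, 0.1689, 0.1739]
orientation: [-3.14, -0.001, -3.139]
wrist_force: [-0.2, -1.0, -2.4]
grip_width: 0.409
```

```bash
python3 -m inch '[[0,0,2,0,0,0,-1],[0,0,3.5,0,0,0,-1]]'
```

```text
time_s: 9.1
ee_pos: [0.6215, 0.1689, 0.1702]
orientation: [-3.14, -0.001, -3.139]
wrist_force: [0.1, -0.7, -3.0]
grip_width: 0.408
```

```bash
python3 -m inch '[[0,0,1.5,0,0,0,-1],[0,0,3,0,0,0,-1]]'
```

```text
time_s: 9.27
ee_pos: [0.6215, 0.1689, 0.167]
orientation: [-3.14, -0.001, -3.139]
wrist_force: [-0.3, 0.0, -2.3]
grip_width: 0.403
```

```bash
python3 -m inch '[[0,0,1.5,0,0,0,-1],[0,0,3,0,0,0,-1]]'
```

```text
time_s: 9.43
ee_pos: [0.6217, 0.1689, 0.1641]
orientation: [-3.14, -0.0, -3.139]
wrist_force: [0.1, -0.7, 1.0]
grip_width: 0.408
```

```bash
python3 -m inch '[[0,0,1.5,0,0,0,-1]]'
```

```text
time_s: 9.52
ee_pos: [0.622, 0.1689, 0.163]
orientation: [-3.14, 0.0, -3.139]
wrist_force: [-1.6, 0.6, 3.6]
grip_width: 0.403
```

Contact: the vertical force rose from about -2.5 to +3.6 N. I'll back off slightly and check before release.

```bash
python3 -m inch '[[0,0,-1,0,0,0,-1],[0,0,-1,0,0,0,-1]]'; python3 go.py .622 .169 .163
```

```text
time_s: 9.68
ee_pos: [0.6221, 0.1689, 0.1645]
orientation: [-3.14, 0.001, -3.139]
wrist_force: [-1.6, -0.2, 0.2]
grip_width: 0.407
t 9.68 p [0.6221 0.1689 0.1645] rpy [-3.140e+00  1.000e-03 -3.139e+00] F [-1.59 -0.23  0.16] g 0.407
shift mm [0.1 0.1 1.5] rot [-0.002  0.001  0.002]
```

```bash
python3 -m inch '[[0,0,0,0,0,0,-0.1],[0,0,0,0,0,0,0],[0,0,0,0,0,0,0.2],[0,0,0,0,0,0,0.4],[0,0,0,0,0,0,0.6]]'; python3 -m inch '[[0,0,0,0,0,0,0.8],[0,0,0,0,0,0,1],[0,0,0,0,0,0,1]]'; python3 go.py .622 .169 .25
```

```text
time_s: 10.1
ee_pos: [0.6222, 0.169, 0.1645]
orientation: [-3.14, 0.001, -3.139]
wrist_force: [0.8, 0.0, -1.0]
grip_width: 0.686
time_s: 10.35
ee_pos: [0.6222, 0.169, 0.1645]
orientation: [-3.14, 0.001, -3.139]
wrist_force: [-0.3, 1.5, 0.8]
grip_width: 0.917
t 10.35 p [0.6222 0.169  0.1645] rpy [-3.140e+00  1.000e-03 -3.139e+00] F [-0.33  1.46  0.76] g 0.917
shift mm [  0.1  -0.1 -85.5] rot [-0.002  0.001  0.003]
```

Raise, then check the placing.

```bash
python3 -m inch '[[0,0,-10,0,0,0,1],[0,0,-30,0,0,0,1],[0,0,-50,0,0,0,1],[0,0,-75,0,0,0,1],[0,0,-90,0,0,0,1]]';  python3 go.py .4575 -.079 .25;  python3 - <<'E'
from h import *
for n,s in(('side',(70,240,200,400)),):
    f=viewer.grab_frame(n); c=f['img'][s[0]:s[1],s[2]:s[3]]
    cv2.imwrite(f'pics/{n}4.png',cv2.resize(c[:,:,::-1],None,fx=3,fy=3,interpolation=cv2.INTER_CUBIC))
E
```

```text
time_s: 10.77
ee_pos: [0.623, 0.1693, 0.2578]
orientation: [-3.141, 0.004, -3.139]
wrist_force: [0.4, 0.1, 0.9]
grip_width: 1.0
t 10.77 p [0.623  0.1693 0.2578] rpy [-3.141  0.004 -3.139] F [0.4  0.12 0.92] g 1.0
shift mm [ 166.2 -247.8    7.4] rot [-0.001  0.004  0.003]
```

View pics/side4.png

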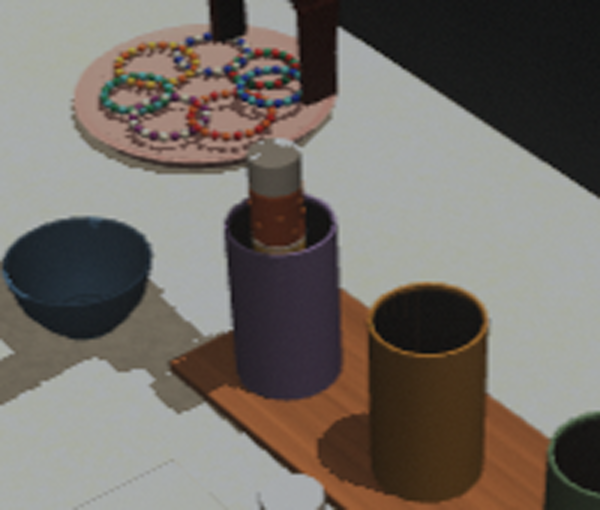

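The warm tower stands upright in the lilac tin, with its cap at crop (275,155) and only the cap and orange jar above the rim. Next is the cool tower.

```bash
python3 -m inch '[[19,-28,0,0,0,0,1],[38,-57,0,0,0,0,1],[57,-85,0,0,0,0,1],[76,-113,0,0,0,0,1],[95,-142,0,0,0,0,1]]'; python3 -m inch '[[19,-28,0,0,0,0,1],[38,-57,2,0,0,0,1],[54,-82,4,0,0,0,1],[64,-97,6,0,0,0,1],[68,-103,7,0,0,0,1]]'; python3 go.py .4575 -.079 .14
```

```text
time_s: 11.23
ee_pos: [0.5287, 0.0264, 0.2598]
orientation: [-3.141, 0.009, -3.138]
wrist_force: [-0.2, -0.1, -0.2]
grip_width: 0.996
time_s: 11.65
ee_pos: [0.4593, -0.0785, 0.2521]
orientation: [-3.141, 0.008, -3.141]
wrist_force: [0.4, 1.5, 0.8]
grip_width: 0.994
t 11.65 p [ 0.4593 -0.0785  0.2521] rpy [-3.141  0.008 -3.141] F [0.37 1.45 0.76] g 0.994
shift mm [  2.6  -0.4 112. ] rot [-0.001  0.008  0.001]
```

```bash
python3 -m inch '[[1,0,25,0,0.008,0,1],[1,0,55,0,0.008,0,1],[1,0,85,0,0.008,0,1],[1,0,105,0,0.008,0,1],[1,0,112,0,0.008,0,1]]'; python3 -m inch '[[0,0,0,0,0,0,0.4]]'; python3 go.py .4575 -.079 .14;python3 - <<'E'
from h import *
for n,s in(('side',(150,320,230,400)),):
    f=viewer.grab_frame(n); c=f['img'][s[0]:s[1],s[2]:s[3]]
    cv2.imwrite(f'pics/{n}5.png',cv2.resize(c[:,:,::-1],None,fx=3,fy=3,interpolation=cv2.INTER_CUBIC))
E
```

```text
time_s: 12.07
ee_pos: [0.4575, -0.0775, 0.1374]
orientation: [3.141, -0.005, -3.141]
wrist_force: [-0.1, 1.0, -0.2]
grip_width: 0.994
time_s: 12.15
ee_pos: [0.457, -0.0768, 0.1362]
orientation: [3.14, -0.007, -3.14]
wrist_force: [-0.0, 0.4, -0.4]
grip_width: 0.956
t 12.15 p [ 0.457  -0.0768  0.1362] rpy [ 3.14  -0.007 -3.14 ] F [-0.03  0.37 -0.38] g 0.956
shift mm [-0.4 -2.2 -3.8] rot [ 0.002 -0.007  0.001]
```

View pics/side5.png

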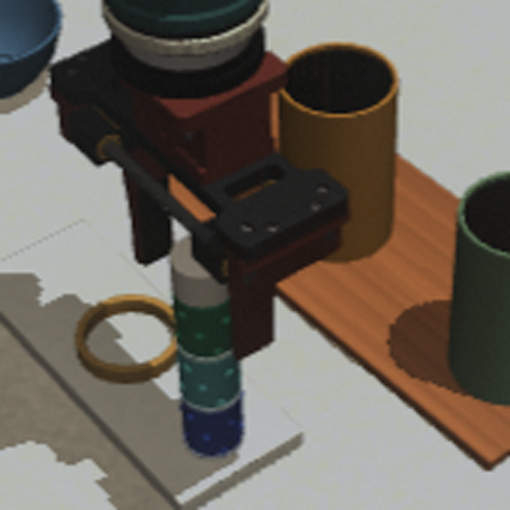

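The cool tower's cap (crop (200,265)) is between the fingers. I'll correct the pose and close.

```bash
python3 -m inch '[[-0.5,-1.5,-2,0,-0.007,0,0.6],[-0.5,-3,-4,0,-0.007,0,0.3],[-0.5,-3,-4,0,-0.007,0,0.1],[-0.5,-3,-4,0,-0.007,0,0],[-0.5,-3,-4,0,-0.007,0,-0.1]]' 20; python3 -m inch '[[0,0,0,0,0,0,-1],[0,0,0,0,0,0,-1],[0,0,0,0,0,0,-1],[0,0,0,0,0,0,-1],[0,0,0,0,0,0,-1]]'; python3 go.py .4575 -.079 .14
```

```text
time_s: 12.62
ee_pos: [0.4582, -0.08, 0.1415]
orientation: [3.14, 0.002, -3.14]
wrist_force: [-0.3, -0.5, -0.1]
grip_width: 0.538
time_s: 13.03
ee_pos: [0.4586, -0.08, 0.1418]
orientation: [3.14, 0.003, -3.14]
wrist_force: [0.3, 0.5, 6.2]
grip_width: 0.405
t 13.03 p [ 0.4586 -0.08    0.1418] rpy [ 3.14e+00  3.00e-03 -3.14e+00] F [0.26 0.49 6.19] g 0.405
shift mm [1.1 1.  1.8] rot [0.001 0.003 0.001]
```

```bash
python3 -m inch '[[0,0,0,0,0,0,-1]]';python3 -m inch '[[0,0,-8,0,0,0,-1],[0,0,-22,0,0,0,-1],[0,0,-40,0,0,0,-1],[0,0,-60,0,0,0,-1],[0,0,-80,0,0,0,-1]]'; python3 -m inch '[[0,0,-20,0,0,0,-1],[0,0,-40,0,0,0,-1],[0,0,-60,0,0,0,-1],[0,0,-75,0,0,0,-1],[0,0,-83,0,0,0,-1]]'; python3 go.py .635 .0265 .305
```

```text
time_s: 13.12
ee_pos: [0.4586, -0.08, 0.1419]
orientation: [3.14, 0.003, -3.14]
wrist_force: [1.1, 1.4, 0.0]
grip_width: 0.408
time_s: 13.53
ee_pos: [0.4575, -0.0799, 0.2224]
orientation: [3.14, 0.001, -3.14]
wrist_force: [0.1, -0.2, -2.9]
grip_width: 0.4
time_s: 13.95
ee_pos: [0.4578, -0.0803, 0.3074]
orientation: [3.141, 0.003, -3.14]
wrist_force: [0.0, -0.6, -3.1]
grip_width: 0.408
t 13.95 p [ 0.4578 -0.0803  0.3074] rpy [ 3.141e+00  3.000e-03 -3.140e+00] F [ 0.04 -0.56 -3.12] g 0.408
shift mm [-177.4  106.5    2.9] rot [0.001 0.003 0.001]
```

```bash
python3 -m inch '[[-12,-4,0,0,0,0,-1],[-34,-11,0,0,0,0,-1],[-58,-19,0,0,0,0,-1],[-82,-26,0,0,0,0,-1],[-106,-34,0,0,0,0,-1]]'; python3 -m inch '[[-22,-7,0,0,0,0,-1],[-44,-14,0,0,0,0,-1],[-62,-20,0,0,0,0,-1],[-73,-23,0,0,0,0,-1],[-75,-24,0,0,0,0,-1]]'; python3 -m inch '[[0,0,0,0,0,0,-1]]'; python3 go.py .639 -.138 .305
python3 - <<'E'
from h import *
for n,s in(('side',(140,310,310,480)),):
    f=viewer.grab_frame(n); c=f['img'][s[0]:s[1],s[2]:s[3]]
    cv2.imwrite(f'pics/{n}6.png',cv2.resize(c[:,:,::-1],None,fx=3,fy=3,interpolation=cv2.INTER_CUBIC))
E
```

```text
time_s: 14.37
ee_pos: [0.5641, -0.1142, 0.3068]
orientation: [3.14, 0.001, -3.14]
wrist_force: [0.2, -0.4, -2.7]
grip_width: 0.404
time_s: 14.78
ee_pos: [0.6404, -0.1386, 0.3052]
orientation: [3.14, -0.001, -3.14]
wrist_force: [0.1, 0.1, -2.0]
grip_width: 0.406
time_s: 14.87
ee_pos: [0.6401, -0.1386, 0.3043]
orientation: [3.139, -0.003, -3.14]
wrist_force: [-0.6, -0.3, -2.3]
grip_width: 0.403
t 14.87 p [ 0.6401 -0.1386  0.3043] rpy [ 3.139e+00 -3.000e-03 -3.140e+00] F [-0.57 -0.33 -2.29] g 0.403
shift mm [ 1.1  0.6 -0.7] rot [ 0.002 -0.003  0.001]
```

View pics/side6.png

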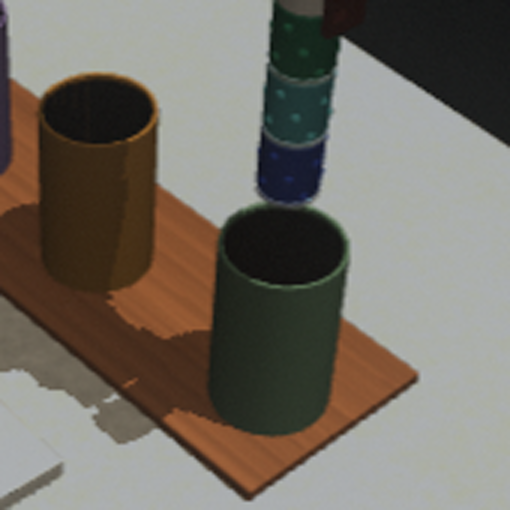

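```bash
python3 - <<'E'
from h import *
f=viewer.grab_frame('side')
print(atz(f,310+289/3,140+190/3,.1775), atz(f,310+283/3,140+245/3,.134))
E
python3 -m inch '[[0,1,10,0,0,0,-1],[0,1,30,0,-0.003,0,-1],[0,1,55,0,-0.003,0,-1],[0,1,73,0,-0.003,0,-1],[0,1,79,0,-0.003,0,-1]]'; python3 go.py .640 -.138 .195
```

```text
[ 0.63695316 -0.14198393  0.1775    ] [ 0.63880203 -0.14015145  0.134     ]
time_s: 15.38
ee_pos: [0.6359, -0.136, 0.2216]
orientation: [3.137, -0.006, -3.14]
wrist_force: [-0.6, 0.8, -2.7]
grip_width: 0.406
t 15.38 p [ 0.6359 -0.136   0.2216] rpy [ 3.137 -0.006 -3.14 ] F [-0.62  0.81 -2.68] g 0.406
shift mm [-4.3 -2.2 26.6] rot [ 0.005 -0.006  0.001]
```

```bash
python3 -m inch '[[-2,-1,1.5,0.004,-0.006,0,-1],[-4,-2,3,0.004,-0.006,0,-1],[-4,-2,4,0.004,-0.006,0,-1]]'; python3 go.py .640 -.138 .195
```

```text
time_s: 15.63
ee_pos: [0.6405, -0.1382, 0.2183]
orientation: [-3.142, 0.002, -3.14]
wrist_force: [1.6, -0.5, -3.0]
grip_width: 0.408
t 15.63 p [ 0.6405 -0.1382  0.2183] rpy [-3.142e+00  2.000e-03 -3.140e+00] F [ 1.62 -0.45 -2.95] g 0.408
shift mm [ 0.5  0.2 23.3] rot [-0.     0.002  0.001]
```

```bash
python3 -m inch '[[0,0,2,0,0,0,-1],[0,0,4,0,0,0,-1]]'
```

```text
time_s: 15.8
ee_pos: [0.6415, -0.1385, 0.2156]
orientation: [-3.141, 0.004, -3.14]
wrist_force: [-0.7, 0.2, -2.2]
grip_width: 0.408
```

```bash
python3 -m inch '[[0,0,2,0,0,0,-1],[0,0,4,0,0,0,-1]]'; python3 go.py .640 -.138 .195
```

```text
time_s: 15.97
ee_pos: [0.642, -0.1386, 0.2122]
orientation: [-3.14, 0.006, -3.14]
wrist_force: [0.4, 0.1, -2.3]
grip_width: 0.404
t 15.97 p [ 0.642  -0.1386  0.2122] rpy [-3.14   0.006 -3.14 ] F [ 0.36  0.13 -2.29] g 0.404
shift mm [ 2.1  0.7 17.2] rot [-0.001  0.006  0.001]
```

```bash
python3 -m inch '[[1,0.5,2,0,0.005,0,-1],[1.5,0.5,4,0,0.005,0,-1]]'
```

```text
time_s: 16.13
ee_pos: [0.6407, -0.1381, 0.2083]
orientation: [-3.14, 0.001, -3.14]
wrist_force: [-0.3, -0.8, -2.4]
grip_width: 0.406
```

```bash
python3 -m inch '[[0,0,2,0,0,0,-1],[0,0,4,0,0,0,-1]]'
```

```text
time_s: 16.3
ee_pos: [0.6406, -0.1381, 0.204]
orientation: [-3.14, 0.001, -3.14]
wrist_force: [-0.7, 0.1, -2.4]
grip_width: 0.405
```

```bash
python3 -m inch '[[0,0,2,0,0,0,-1],[0,0,4,0,0,0,-1]]'
```

```text
time_s: 16.47
ee_pos: [0.6406, -0.1381, 0.1997]
orientation: [-3.14, 0.001, -3.14]
wrist_force: [-1.2, 0.2, -1.2]
grip_width: 0.403
```

```bash
python3 -m inch '[[0,0,2,0,0,0,-1],[0,0,4,0,0,0,-1]]'; python3 go.py .640 -.138 .18
```

```text
time_s: 16.63
ee_pos: [0.6405, -0.138, 0.1953]
orientation: [-3.14, 0.0, -3.14]
wrist_force: [-0.4, -0.5, -2.3]
grip_width: 0.408
t 16.63 p [ 0.6405 -0.138   0.1953] rpy [-3.14  0.   -3.14] F [-0.38 -0.48 -2.34] g 0.408
shift mm [ 0.5  0.1 15.3] rot [-0.001  0.     0.001]
```

```bash
python3 -m inch '[[0,0,2,0,0,0,-1],[0,0,4,0,0,0,-1]]'
```

```text
time_s: 16.8
ee_pos: [0.6405, -0.1381, 0.1911]
orientation: [-3.14, 0.0, -3.14]
wrist_force: [-0.2, 0.4, -2.6]
grip_width: 0.41
```

```bash
python3 -m inch '[[0,0,2,0,0,0,-1],[0,0,4,0,0,0,-1]]'
```

```text
time_s: 16.97
ee_pos: [0.6404, -0.1381, 0.1868]
orientation: [-3.14, 0.0, -3.14]
wrist_force: [-0.2, -1.2, -2.0]
grip_width: 0.407
```

```bash
python3 -m inch '[[0,0,2,0,0,0,-1],[0,0,4,0,0,0,-1],[0,0,6,0,0,0,-1]]'
```

```text
time_s: 17.22
ee_pos: [0.6405, -0.1381, 0.1806]
orientation: [-3.14, 0.0, -3.14]
wrist_force: [-0.2, 0.9, -1.6]
grip_width: 0.405
```

```bash
python3 -m inch '[[0,0,2,0,0,0,-1],[0,0,3.5,0,0,0,-1]]'; python3 go.py .640 -.138 .18
```

```text
time_s: 17.38
ee_pos: [0.6404, -0.1381, 0.1768]
orientation: [-3.14, -0.0, -3.14]
wrist_force: [-0.2, -0.1, -2.3]
grip_width: 0.403
t 17.38 p [ 0.6404 -0.1381  0.1768] rpy [-3.14 -0.   -3.14] F [-0.2  -0.05 -2.31] g 0.403
shift mm [ 0.4  0.1 -3.2] rot [-0.001 -0.     0.001]
```

Green also has room: the underside is already about 40 mm above the tin's, with no contact. Continuing slowly.

```bash
python3 -m inch '[[0,0,1.5,0,0,0,-1],[0,0,3,0,0,0,-1]]'
```

```text
time_s: 17.55
ee_pos: [0.6404, -0.1381, 0.1736]
orientation: [-3.14, -0.0, -3.14]
wrist_force: [-0.2, 0.8, -1.7]
grip_width: 0.405
```

```bash
python3 -m inch '[[0,0,1.5,0,0,0,-1],[0,0,3,0,0,0,-1]]'
```

```text
time_s: 17.72
ee_pos: [0.6404, -0.1381, 0.1705]
orientation: [-3.14, -0.0, -3.14]
wrist_force: [-0.2, 0.2, -1.9]
grip_width: 0.407
```

```bash
python3 -m inch '[[0,0,1.5,0,0,0,-1],[0,0,3,0,0,0,-1]]'
```

```text
time_s: 17.88
ee_pos: [0.6406, -0.1381, 0.1678]
orientation: [-3.14, 0.001, -3.14]
wrist_force: [-0.4, -0.3, 2.8]
grip_width: 0.404
```

Contact at about z 0.168, so the underside is about 31 mm above the tin's. Back off 1 mm, check, and release.

```bash
python3 -m inch '[[0,0,-0.5,0,0,0,-1],[0,0,-0.5,0,0,0,-1]]'; python3 go.py .64 -.138 .163
```

```text
time_s: 18.05
ee_pos: [0.6408, -0.1381, 0.1688]
orientation: [-3.14, 0.001, -3.14]
wrist_force: [-1.0, 1.0, 1.8]
grip_width: 0.404
t 18.05 p [ 0.6408 -0.1381  0.1688] rpy [-3.14e+00  1.00e-03 -3.14e+00] F [-0.97  0.97  1.81] g 0.404
shift mm [0.8 0.1 5.8] rot [-0.001  0.001  0.001]
```

```bash
python3 -m inch '[[0,0,0,0,0,0,-0.1],[0,0,0,0,0,0,0],[0,0,0,0,0,0,0.2],[0,0,0,0,0,0,0.4],[0,0,0,0,0,0,0.6]]'; python3 -m inch '[[0,0,0,0,0,0,0.8],[0,0,0,0,0,0,1],[0,0,0,0,0,0,1]]'; python3 -m inch '[[0,0,-10,0,0,0,1],[0,0,-30,0,0,0,1],[0,0,-55,0,0,0,1],[0,0,-80,0,0,0,1],[0,0,-100,0,0,0,1]]';python3 -m inch '[[20,0,-30,0,0,0,1],[50,0,-60,0,0,0,1],[80,0,-60,0,0,0,1],[110,0,-60,0,0,0,1],[130,0,-60,0,0,0,1]]'; python3 -m inch '[[0,0,0,0,0,0,1],[0,0,0,0,0,0,1],[0,0,0,0,0,0,1]]'
python3 - <<'E'
from h import *
for n in('side','top'):
    f=viewer.grab_frame(n); im=f['img']
    c=im[120:420,130:500] if n=='side' else im[170:340,120:490]
    cv2.imwrite(f'pics/{n}7.png',cv2.resize(c[:,:,::-1],None,fx=2,fy=2,interpolation=cv2.INTER_CUBIC))
    for X in ((.622,.169,.189),(.6405,-.138,.193)): print(n,proj(f,X).round(1))
E
```

```text
time_s: 18.47
ee_pos: [0.6408, -0.1382, 0.1688]
orientation: [-3.14, 0.001, -3.14]
wrist_force: [0.3, -0.3, -0.0]
grip_width: 0.689
time_s: 18.72
ee_pos: [0.6408, -0.1382, 0.1687]
orientation: [-3.14, 0.001, -3.14]
wrist_force: [0.8, 0.4, 0.0]
grip_width: 0.914
time_s: 19.13
ee_pos: [0.6412, -0.1381, 0.2715]
orientation: [-3.14, 0.003, -3.14]
wrist_force: [0.6, 0.4, 0.7]
grip_width: 1.0
time_s: 19.55
ee_pos: [0.5088, -0.138, 0.3328]
orientation: [-3.139, 0.004, -3.14]
wrist_force: [-0.5, -0.6, 0.0]
grip_width: 0.999
time_s: 19.8
ee_pos: [0.5098, -0.1382, 0.3337]
orientation: [-3.138, 0.006, -3.14]
wrist_force: [0.5, -0.2, 0.1]
grip_width: 1.0
side [291.8 119.8]
side [407.  194.1]
top [216.2 210.9]
top [366.6 199.5]
```

View pics/side7.png

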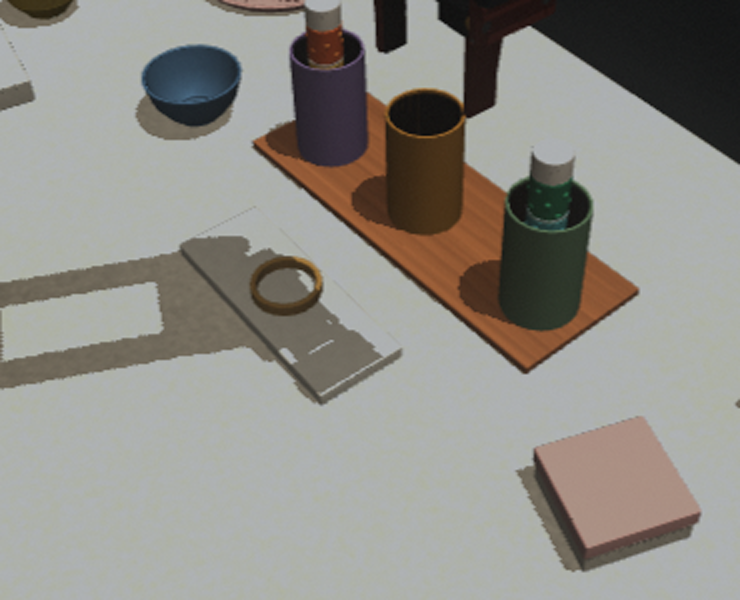

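View pics/top7.png

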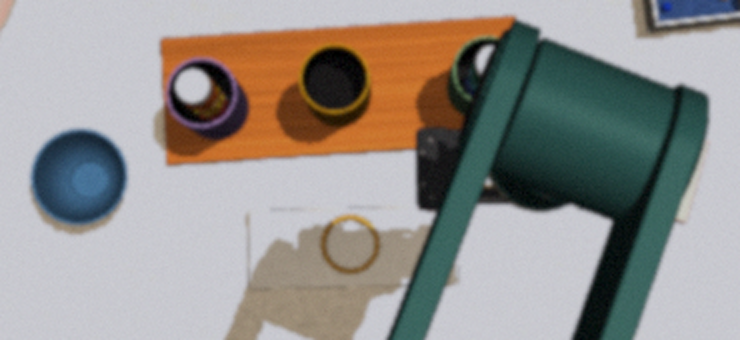

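Both towers stand upright in the lilac and green tins. Their caps are at side px (291,122) and (406,196), against predicted (292,120) and (407,194). The tins and bystanders are unmoved and the arm is clear of everything.

```bash
python3 -c "
from workcell import job; print(job.job_done())"
```

```text
the job is handed in; nothing more can be done
None
```

The warm tower is in the lilac tin and the cool tower is in the green tin. I lowered each one slowly until I felt the pad, backed off about 1 mm, and only then let go. I handed the job in at about 20 s of the allowed 64 s. The hand-in reports no verdict.

- **Room for the lids:** the towers' undersides sit about 28–32 mm above the tins' undersides, against the 46 mm limit. Both tins had enough room on the first try, so I never tried the yellow one.
- **Contact force:** the wrist reading changed by about 6 N when the warm tower touched and about 5 N for the cool tower. It noticeably exceeded its usual noise of about 1 N only at those contacts and once, at 6 N, while gripping the cool tower; that reading was gone one step later.
- **Last pictures:** both towers look upright, with only the cap and top jar standing clear of the rim. The caps were within about 2 pixels of where I expected them. The tins, bangle and bowl looked unmoved in both views, and so did the gift box in the side view.
- **Not fully seen:** the arm partly hid the green tin and the gift box in the last top view, so those two rest on the side view. No check failed.

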